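# Load a filter clamp into the bench dryer and latch its sliding window

## Task

Set the filter clamp with the red ring gently down, flat in the round nest inside the filter dryer's chamber, and let go of it. Then push the dryer's clear sliding window shut until its latch catches, so that it stays shut by itself, without ever pushing on the window or the dryer with more than 25 N. Leave the blue clamp and everything else on the bench alone.

Things in the scene. Friction and masses are not known exactly. Their poses are not given: they have to be found in the camera images.
- dryer: White fixed box, 240 mm (its x) by 470 mm (its y, -260 to +210), 90 mm high; origin on the table. Chamber open at the top: x +-95, y -157 to -10 mm, floor at 26 mm. The window slides on top along y between 12 mm high rails at x = +-114. At its -y end a dark latch block with a red pawl (70 mm wide, about 40 mm above the box) is set by hand anywhere over 40 mm along y; its place is not measured.
- seat (a point): Centre of the chamber's floor inside the round black nest (rim of inner diameter 76 mm, 10 mm high), at dryer (0, -92, 26) mm. Axes as the dryer's.
- guard (a joint): Travel (m) of the clear window (210 x 190 x 6 mm, top 96 mm above the table) towards dryer -y: 0 = open; found at 0 to 0.018. The latch catches somewhere from 0.166 to 0.208, as its block is set, and then holds the window there. Unlatched, a spring (30 N per m of travel, friction 1.2 N) draws it back open. A clamp not fully down in the nest is in its way.
- handle (a point): Centre of the yellow handle tab on the window (60 mm along dryer x, 12 mm along y, 96 to 146 mm above the table), moving with it. Push its +y face towards dryer -y. The push rises to about 11 N some 10 mm before the catch, eases by about 5 N, then the latch clicks and a stiff buffer (4 N per mm) stops the window; above 25 N it breaks. Pushing on to about 18 N is always enough.
- red_clamp_mid (a point): Centre (half-way up, 28 mm above its underside) of the loose filter clamp with the red ring, left or right of the dryer: about 0.3 kg, 56 mm high. Round flanges and ring of 70 mm diameter up to 20 mm (screw heads to 24 mm), above them a steel neck of 25 mm diameter, 24 to 56 mm above the underside, to grip. z axis up. Home in the nest this point lies 28 mm above seat.
- red_clamp: The same red-ringed clamp, origin at the centre of its underside.
- blue_clamp: The same kind of clamp with a blue ring, on the other side; origin at its underside. Not to be touched.
- bottle_a: Glass bottle, 60 mm diameter, 130 mm high, blue cap, beyond the dryer; origin at its underside.
- bottle_b: Amber bottle, 60 mm diameter, 120 mm high, beyond the dryer; origin at its underside.
- beaker: Glass beaker, 76 mm diameter, 95 mm high, on the left of the bench; origin at its underside.
- petri: Flat glass dish with lid, 90 mm diameter, 20 mm high, near the robot; origin at its underside.
- spare_seal: Spare red seal ring, 68 mm diameter, 8 mm high, near the robot; origin at its underside.
- spatula: Steel spatula, 180 mm long, lying on the right side of the bench.
Things that resemble listed ones, but are neither listed nor needed, are in the scene too. What is shaped like the red_clamp but yellow is not meant.

How it is judged:
By the outcome, as a careful person would: the job done as asked, in the order asked, and still so for the second after the job is handed in, with the robot touching nothing.
It also fails if it takes over 58 s, if anything falls off the work surface, if the arm or the gripper's body presses on something with over 40 N, if the wrist force passes 120 N, or if a joint passes its speed limit or range.

## Robot

A 6-joint arm with a two-finger parallel gripper is mounted at the origin on the work surface. World frame = base frame: x ahead of the robot, y to its left, z up, the work surface at z = 0. Lengths are in m, angles in rad, forces in N, time in s.
With the tool pointing down it reaches from about 0.375 to 0.9 m from the base axis. Payload 3.1 kg.
Tool frame: the origin (TCP) lies at the very end of the fingers, on their centre line; the grasp point (between the pads) lies r.pinch_z behind it (r.pinch_z is the distance from the TCP to the grasp point, in m); z points along the fingers, y is the direction in which the jaws open and shut (so a half turn about z gives the same grasp; the last joint's range is limited). The gripper opens to 85 mm and grips with 20 to 120 N. Pads are 22 mm wide; open, the fingers measure 114 mm over their backs; the gripper's body (76 mm by 85 mm) begins 54 mm behind the grasp point. The pads swing forward as they close: fully open they stand 13 mm farther back than shut.
Start: joints at [1.137, 0.527, 1.433, -0, 1.181, -0.178], TCP at [0.157, 0.605, 0.231] pointing down, gripper open.
Joint ranges: [-3.08, 3.08], [-0.75, 2.2], [0.22, 2.44], [-1.43, 4.57], [0, 2.65], [-2.85, 2.85]. Speed limits (rad/s): [2.79, 2.79, 3.14, 3.14, 3.14, 3.14].

## Interface

Orientations are given as a unit quaternion [w, x, y, z].
In Python, from plant import status, camera, camera_model, r gives the robot as it stands. The module is installed in compiled form; this text tells all that it offers.
- The arm moves only by the tool apply_moves, never from a script. Its argument "targets" is a list of rows, each a list of 7 numbers: the opening, from -1 (shut) to 1 (fully open), so that 0 is half open, then the shift along the tool's x, y, z in m, then the turn, a rotation vector about the tool's x, y, z in rad. A call has 1 to 5 rows; each row shifts and turns the commanded pose from where the row before left it, along the tool's axes as they then stand; what a row does not reach is not made up. A row lasts 1/8 s, in which the tool goes at most 62.5 mm and 10.7 degrees, less where a joint would pass 70% of its speed; a pose out of reach is approached as far as the arm can. A call with a gripper value outside its range is refused whole. The fingers move at their own pace and stop on an object; the grip force is fixed at half the most. Time passes only in rows, so rows that do not move let the fingers close. It gives the time, the measured TCP pose, the force and the opening at its end, in the units of the state.
- status.get_state(): the state, without advancing time (a new reading comes with each control period).
- camera(name): name is "scene" or "top" or "wrist"; returns the picture (384x512x3 uint8, red, green, blue); there is no depth.
- camera_model(name): a dict with "fx", "fy", "cx", "cy" (pixels), "rvec" (rotation vector, rad) and "tvec" (3), from world to camera coordinates, as OpenCV has them; the wrist camera has in their place "T_tool_cam" (4x4, takes a point from camera to tool coordinates, whose origin is the TCP and whose axes are the flange's). Camera axes: x right, y down, z forward; pixel columns grow to the right and rows downward; lengths in m; the calibration is good to about 2 mm. A picture is of the moment at which its call begins: read the wrist's pose just before it. camera_model takes no time and is no camera call.
- r.job_done(): hands the job in, once; it reports no verdict.
The state is a dict: "time": time; "qpos": joint angles; "qvel": joint speeds; "joint_torque": joint torques, N m; "position": TCP position; "tcp_rot": TCP orientation; "ft_force": force on the tool from outside, world axes, zero at the start; "torque": the same for the moment, N m; "width": opening from 0.0 (shut) to 1.0 (fully open).
Only numpy, scipy, OpenCV 4.12 (cv2) and the standard library are available. Lean on these libraries where they do the work, as an engineer would, in place of code of your own. Each camera call takes 0.05 s, during which the arm holds its last target. There are 200 camera calls.

## Working session

There is one attempt and no reset: what is moved stays moved. The work goes in short steps, Python scripts to look and compute and a tool call to move; the robot and the scene stay as the last step left them, time stands still between calls to the robot, and variables do not carry over. Pictures are saved under pics/ and viewed, on a budget of 10 in all, crops included, one or two more only if the job needs it, and the job is handed in when it is done.

Besides the shell and the picture viewer there is one more tool, called after "Emit:" as name([rows], argument=value, ...), one row to a line, values as JSON. apply_moves: Moves the arm, as the interface text tells. Its arguments: {"type":"object","properties":{"targets":{"type":"array"}},"required":["targets"]}

```bash
mkdir -p pics; python3 - <<'E'
from plant import status,camera,camera_model,r
import cv2,numpy as np
a=camera("scene");b=camera("top")
for n,i in(("scene",a),("top",b)):
    cv2.imwrite(f"pics/{n}0.png",cv2.cvtColor(i,cv2.COLOR_RGB2BGR)); print(camera_model(n))
cv2.imwrite("pics/both.png",cv2.resize(cv2.cvtColor(b,cv2.COLOR_RGB2BGR),(800,600),interpolation=cv2.INTER_CUBIC))
print(camera_model("wrist"),r.pinch_z,status.get_state())
E
```

```text
{'fx': 485.7076020881548, 'fy': 485.7076020881548, 'cx': 260.3902786886267, 'cy': 191.7832002260722, 'rvec': array([ 2.35664611,  1.16126033, -0.31793313]), 'tvec': array([-0.25666119, -0.37999982,  2.01102891])}
{'fx': 355.4520901376736, 'fy': 355.4520901376736, 'cx': 259.08084020623465, 'cy': 194.3583770901657, 'rvec': array([ 2.13229785, -2.12695445,  0.167925  ]), 'tvec': array([-0.11280449,  0.54102894,  1.07652158])}
{'fx': 294.1756440649084, 'fy': 294.1756440649084, 'cx': 250.69175858532236, 'cy': 188.86474759554824, 'T_tool_cam': array([[ 4.50310008e-04, -9.60892945e-01, -2.76919745e-01,
         7.16784216e-02],
       [ 9.99999595e-01,  2.17069055e-04,  8.72923314e-04,
        -3.53658510e-04],
       [-7.78675146e-04, -2.76920026e-01,  9.60892654e-01,
        -1.42492774e-01],
       [ 0.00000000e+00,  0.00000000e+00,  0.00000000e+00,
         1.00000000e+00]])} 0.0187 {'time': 0.1, 'qpos': array([ 1.13751427e+00,  5.28388520e-01,  1.43378497e+00, -1.76379812e-05,
        1.18137382e+00, -1.78466480e-01]), 'qvel': array([ 0.00065923, -0.00497826, -0.00263075, -0.00160031, -0.00037262,
        0.0003132 ]), 'joint_torque': array([-7.89618061e-04, -4.43303132e+01, -1.78586018e+01, -2.99477733e-04,
        3.90966583e-03, -1.32346008e-05]), 'position': array([0.15722377, 0.60423768, 0.23041861]), 'tcp_rot': array([-2.86523595e-04,  1.27059981e-01,  9.91894554e-01, -9.34422267e-04]), 'ft_force': array([ 0.33751054, -0.42754885,  0.93724689]), 'torque': array([-0.04474617,  0.01878551,  0.00345285]), 'width': 0.9984399130428484}
```

View pics/both.png

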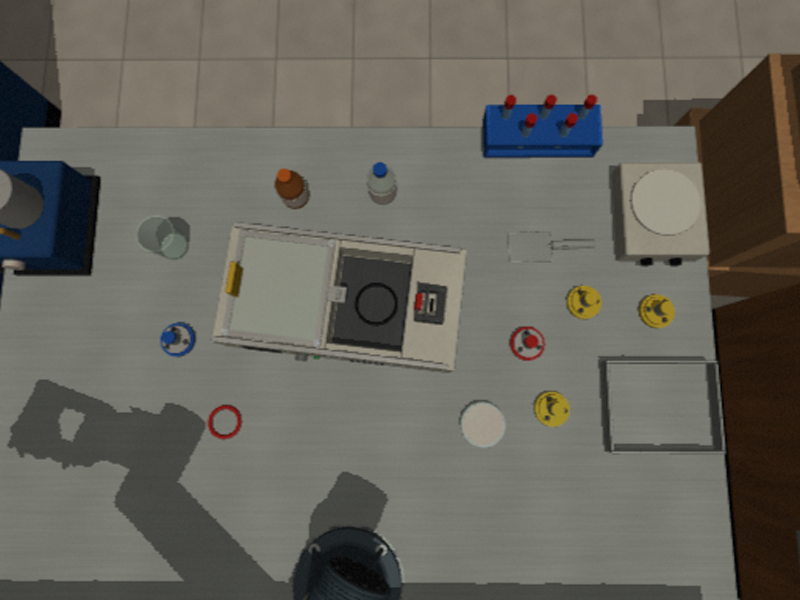

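View pics/scene0.png

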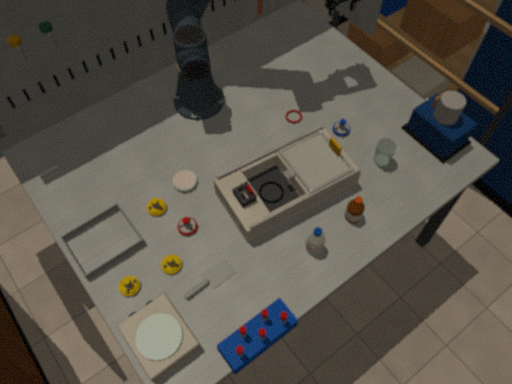

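```bash
cat >h.py <<'E'
import numpy as np,cv2
from plant import status,camera,camera_model,r
from scipy.spatial.transform import Rotation as R
def proj(n,P):
    m=camera_model(n);K=np.array([[m['fx'],0,m['cx']],[0,m['fy'],m['cy']],[0,0,1]])
    return cv2.projectPoints(np.float64(P).reshape(-1,1,3),m['rvec'],m['tvec'],K,None)[0][:,0]
def ray(n,uv,z,st=None):
    m=camera_model(n);u,v=uv
    d=np.array([(u-m['cx'])/m['fx'],(v-m['cy'])/m['fy'],1])
    if n=='wrist':
        T=m['T_tool_cam'];q=st['tcp_rot'];Rw=R.from_quat(np.roll(q,-1)).as_matrix()
        d=Rw@T[:3,:3]@d;o=Rw@T[:3,3]+st['position']
    else:
        Rm=cv2.Rodrigues(m['rvec'])[0];o=-Rm.T@m['tvec'];d=Rm.T@d
    return o+d*(z-o[2])/d[2]
def save(img,name,box=None,s=1):
    if box: img=img[box[1]:box[3],box[0]:box[2]]
    cv2.imwrite('pics/'+name,cv2.cvtColor(cv2.resize(img,None,fx=s,fy=s,interpolation=cv2.INTER_CUBIC),cv2.COLOR_RGB2BGR))
E
python3 - <<'E'
from h import *
i=cv2.cvtColor(cv2.imread('pics/top0.png'),cv2.COLOR_BGR2RGB)
A=cv2.resize(i[135:245,130:305],None,fx=4.5,fy=4.5,interpolation=cv2.INTER_CUBIC)
save(i,'c1.png',(130,135,390,245),3.07)
for n,p,z in (('red ring',(528,343),.02),('blue',(178,340),.02),('nest',(376.5,303.5),.036),('TL',(233,225),.1),('TR',(466,248),.09),('BR',(453,370),.09),('BL',(215,343),.09)):
    print(n,ray('top',np.array(p)/1.5625,z))
E
```

```text
red ring [ 0.46476172 -0.36222159  0.02      ]
blue [0.46921863 0.35349879 0.02      ]
nest [ 0.54307968 -0.05370175  0.036     ]
TL [0.68872232 0.22721768 0.1       ]
TR [ 0.6449998  -0.23193456  0.09      ]
BR [ 0.40628436 -0.20372356  0.09      ]
BL [0.45651667 0.25227632 0.09      ]
```

View pics/c1.png

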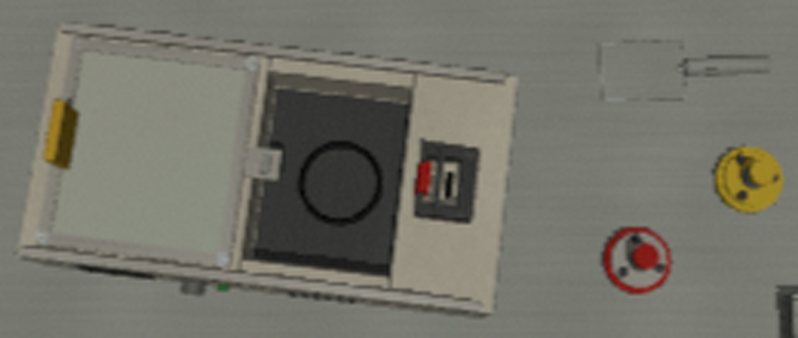

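The red-ringed clamp is the one in full-image px (338,220), which is crop (637,260): an upright body with flanges, screws and a neck. The spare seal at (144,270) is only a ring. The clamps at (373,193), (420,199) and (353,262) are yellow, and the one at (114,217) is blue. The dryer's chamber and nest are at crop (341,182), the latch at (440,180) and the handle at (62,133).

```bash
cat >>h.py <<'E'
def plan(wps,start=None,step=.06,dyaw=.18):
    """wps: (x,y,z,yaw of tool y); prints rows assuming tool down"""
    st=status.get_state();M=R.from_quat(np.roll(st['tcp_rot'],-1)).as_matrix()
    p=st['position'];yaw=np.arctan2(M[1,1],M[0,1])
    if start is not None: p=np.array(start[:3]);yaw=start[3]
    for w in wps:
        d=np.array(w[:3])-p;dy=w[3]-yaw
        n=int(np.ceil(max(np.linalg.norm(d)/step,abs(dy)/dyaw,1)))
        for k in range(n):
            c,s=np.cos(yaw),np.sin(yaw);s3=d/n
            tx=-s*s3[0]+c*s3[1];ty=c*s3[0]+s*s3[1]
            print([round(v,3) for v in (tx,ty,-s3[2],-dy/n)]);yaw+=dy/n
        p=np.array(w[:3]);print('--')
E
python3 - <<'E'
from h import *
s=3.07
for n,p,z in (('handle L',(56,133),.146),):
    print(n,ray('top',np.array(p)/s+[130,135],z))
plan([(.45,.30,.231,.2),(.55,0,.231,-.10),(.465,-.34,.231,-.10)])
E
```

```text
handle L [0.57079473 0.20876892 0.146     ]
[np.float64(-0.045), np.float64(-0.028), np.float64(-0.0), np.float64(0.139)]
[np.float64(-0.048), np.float64(-0.021), np.float64(-0.0), np.float64(0.139)]
[np.float64(-0.051), np.float64(-0.014), np.float64(-0.0), np.float64(0.139)]
[np.float64(-0.052), np.float64(-0.007), np.float64(-0.0), np.float64(0.139)]
[np.float64(-0.053), np.float64(0.0), np.float64(-0.0), np.float64(0.139)]
[np.float64(-0.052), np.float64(0.008), np.float64(-0.0), np.float64(0.139)]
[np.float64(-0.051), np.float64(0.015), np.float64(-0.0), np.float64(0.139)]
[np.float64(-0.048), np.float64(0.022), np.float64(-0.0), np.float64(0.139)]
--
[np.float64(-0.052), np.float64(0.006), np.float64(-0.0), np.float64(0.05)]
[np.float64(-0.052), np.float64(0.009), np.float64(-0.0), np.float64(0.05)]
[np.float64(-0.051), np.float64(0.012), np.float64(-0.0), np.float64(0.05)]
[np.float64(-0.051), np.float64(0.014), np.float64(-0.0), np.float64(0.05)]
[np.float64(-0.05), np.float64(0.017), np.float64(-0.0), np.float64(0.05)]
[np.float64(-0.049), np.float64(0.019), np.float64(-0.0), np.float64(0.05)]
--
[np.float64(-0.058), np.float64(-0.008), np.float64(-0.0), np.float64(-0.0)]
[np.float64(-0.058), np.float64(-0.008), np.float64(-0.0), np.float64(-0.0)]
[np.float64(-0.058), np.float64(-0.008), np.float64(-0.0), np.float64(-0.0)]
[np.float64(-0.058), np.float64(-0.008), np.float64(-0.0), np.float64(-0.0)]
[np.float64(-0.058), np.float64(-0.008), np.float64(-0.0), np.float64(-0.0)]
[np.float64(-0.058), np.float64(-0.008), np.float64(-0.0), np.float64(-0.0)]
--
```

Emit:
apply_moves([
  [1,-0.045,-0.028,0,0,0,0.14],
  [1,-0.048,-0.021,0,0,0,0.14],
  [1,-0.051,-0.014,0,0,0,0.14],
  [1,-0.052,-0.007,0,0,0,0.14],
  [1,-0.053,0,0,0,0,0.14],
])

```text
time: 0.72
position: [0.3404, 0.4126, 0.231]
tcp_rot: [-0.0, 0.461, 0.887, -0.0]
ft_force: [0.6, 0.9, 0.6]
width: 1.0
```

Emit:
apply_moves([
  [1,-0.052,0.008,0,0,0,0.14],
  [1,-0.051,0.015,0,0,0,0.14],
  [1,-0.048,0.022,0,0,0,0.14],
  [1,-0.052,0.006,0,0,0,0.05],
  [1,-0.052,0.009,0,0,0,0.05],
])

```text
time: 1.35
position: [0.4822, 0.198, 0.2309]
tcp_rot: [-0.0, 0.673, 0.74, -0.0]
ft_force: [0.2, -0.1, -0.2]
width: 1.002
```

Emit:
apply_moves([
  [1,-0.051,0.012,0,0,0,0.05],
  [1,-0.051,0.014,0,0,0,0.05],
  [1,-0.05,0.017,0,0,0,0.05],
  [1,-0.049,0.019,0,0,0,0.05],
  [1,0,0,0,0,0,0],
])

```text
time: 1.98
position: [0.5496, -0.0039, 0.231]
tcp_rot: [0.001, 0.745, 0.667, 0.0]
ft_force: [0.1, 0.5, -1.5]
width: 1.006
```

```bash
python3 - <<'E'
from h import *
import json
st=status.get_state();i=camera('wrist');save(i,'w1.png')
json.dump({k:list(st[k]) for k in('position','tcp_rot')},open('w1.json','w'))
E
```

Emit:
apply_moves([
  [1,-0.058,-0.008,0,0,0,0],
  [1,-0.058,-0.008,0,0,0,0],
  [1,-0.058,-0.008,0,0,0,0],
  [1,-0.058,-0.008,0,0,0,0],
  [1,-0.058,-0.008,0,0,0,0],
])

```text
time: 2.65
position: [0.4778, -0.2842, 0.2312]
tcp_rot: [-0.001, 0.742, 0.67, 0.0]
ft_force: [0.4, -0.4, 0.7]
width: 1.003
```

Emit:
apply_moves([
  [1,-0.02,-0.008,0.02,0,0,0],
  [1,0,0,0.05,0,0,0],
  [1,0,0,0,0,0,0],
])

```text
time: 3.02
position: [0.4659, -0.3001, 0.1581]
tcp_rot: [-0.005, 0.743, 0.67, -0.0]
ft_force: [-0.4, -0.5, 0.8]
width: 0.999
```

```bash
python3 - <<'E'
from h import *
import json
st=status.get_state();i=camera('wrist');save(i,'w2.png')
json.dump({k:list(st[k]) for k in('position','tcp_rot')},open('w2.json','w'))
a=cv2.imread('pics/w1.png');b=cv2.imread('pics/w2.png')
cv2.imwrite('pics/w12.png',cv2.resize(np.vstack([a,b]),None,fx=.78,fy=.78,interpolation=cv2.INTER_AREA))
E
```

```text
(no output)
```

View pics/w12.png

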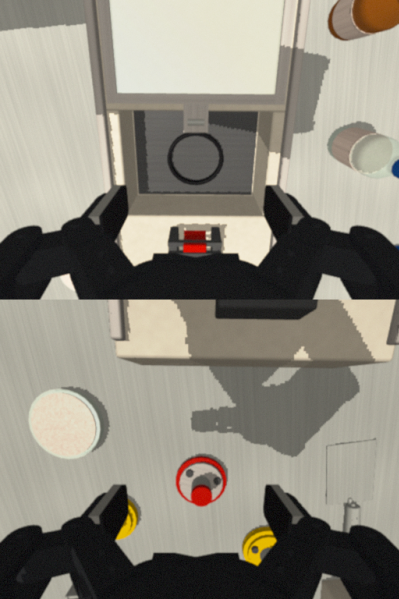

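The wrist pictures show the nest ring centred at about (195,158) in the upper half. The upright red-ringed clamp is at about (202,481) in the lower half, with two yellow clamps near the fingers at (125,520) and (262,545).

```bash
python3 - <<'E'
from h import *
import json
L=lambda f:{k:np.array(v) for k,v in json.load(open(f)).items()}
print('nest',ray('wrist',(195/.78,158/.78),.036,L('w1.json')))
b=cv2.cvtColor(cv2.imread('pics/w2.png'),cv2.COLOR_BGR2RGB).astype(int)
m=((b[...,0]>130)&(b[...,1]<70)&(b[...,2]<70)).astype(np.uint8)
ys,xs=np.nonzero(m);k=(ys<250);
c=cv2.fitEllipse(cv2.convexHull(np.c_[xs[k],ys[k]].astype(np.float32)));print(c)
s=L('w2.json')
print('red',ray('wrist',(202/.78,181.5/.78),.017,s),ray('wrist',c[0],.017,s))
for p in((125,520-299.5),(262,545-299.5)): print('yellow',ray('wrist',np.array(p)/.78,.02,s))
print(status.get_state()['position'])
E
```

```text
nest [ 0.54277874 -0.04767241  0.036     ]
((257.3421325683594, 231.59706115722656), (59.09858703613281, 64.38197326660156), 89.2442855834961)
red [ 0.46608864 -0.3583657   0.017     ] [ 0.46450931 -0.35696235  0.017     ]
yellow [ 0.35325373 -0.40528401  0.02      ]
yellow [ 0.54270675 -0.46507448  0.02      ]
[ 0.46748827 -0.30136442  0.16019748]
```

```bash
python3 - <<'E'
from h import *
plan([(.465,-.360,.09,-.103),(.465,-.360,.030,-.103)],step=.05)
E
```

```text
[np.float64(-0.029), np.float64(0.002), np.float64(0.035), np.float64(0.0)]
[np.float64(-0.029), np.float64(0.002), np.float64(0.035), np.float64(0.0)]
--
[np.float64(0.0), np.float64(0.0), np.float64(0.03), np.float64(-0.0)]
[np.float64(0.0), np.float64(0.0), np.float64(0.03), np.float64(-0.0)]
--
```

Emit:
apply_moves([
  [1,-0.029,0.002,0.035,0,0,0],
  [1,-0.029,0.002,0.035,0,0,0],
  [1,0,0,0.03,0,0,0],
  [1,0,0,0.03,0,0,0],
  [1,0,0,0,0,0,0],
])

```text
time: 3.7
position: [0.4666, -0.3606, 0.0313]
tcp_rot: [-0.001, 0.742, 0.67, 0.0]
ft_force: [0.3, 0.4, 0.4]
width: 1.004
```

```bash
python3 - <<'E'
from h import *
i=camera('wrist');save(i,'w3.png',None,1.2);s=status.get_state();print(s['position'],s['ft_force'])
E
```

```text
[ 0.46730016 -0.36143764  0.03250201] [-0.03879095 -0.33322417  1.27560182]
```

View pics/w3.png

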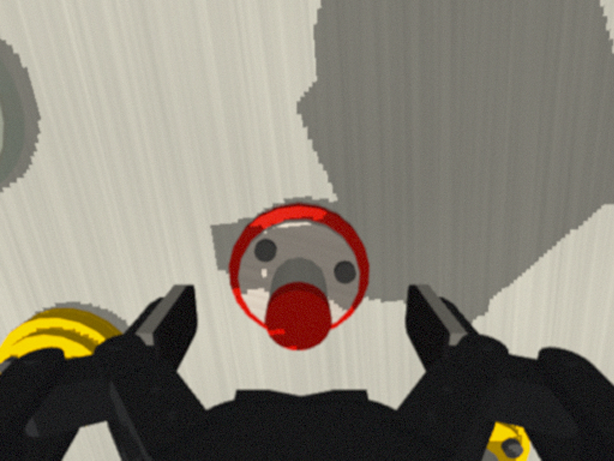

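The clamp's red neck top is at (298,313), between the open fingers. I'll check how well it is centred.

```bash
python3 - <<'E'
from h import *
s=status.get_state()
print(s['position'],ray('wrist',(298/1.2,316/1.2),.056,s),ray('wrist',(299/1.2,272/1.2),.018,s))
E
```

```text
[ 0.46730016 -0.36143764  0.03250201] [ 0.46492531 -0.36038642  0.056     ] [ 0.46530671 -0.35886909  0.018     ]
```

Emit:
apply_moves([
  [1,0,0,0,0,0,0],
])

```text
time: 3.88
position: [0.4678, -0.3624, 0.0336]
tcp_rot: [0.002, 0.743, 0.67, -0.0]
ft_force: [-0.1, -0.1, 0.2]
width: 1.0
```

Emit:
apply_moves([
  [1,0.001,-0.002,0.001,0,0,0],
  [0,0,0,0,0,0,0],
  [-1,0,0,0,0,0,0],
  [-1,0,0,0,0,0,0],
  [-1,0,0,0,0,0,0],
])

```text
time: 4.5
position: [0.4648, -0.3608, 0.0306]
tcp_rot: [0.001, 0.743, 0.669, 0.0]
ft_force: [0.4, -0.2, 2.2]
width: 0.273
```

Emit:
apply_moves([
  [-1,0,0,0,0,0,0],
  [-1,0,0,0,0,0,0],
  [-1,0,0,0,0,0,0],
])

```text
time: 4.88
position: [0.4648, -0.3608, 0.0306]
tcp_rot: [0.001, 0.743, 0.669, 0.0]
ft_force: [1.2, 0.5, 3.1]
width: 0.273
```

Emit:
apply_moves([
  [-1,0,0,-0.02,0,0,0],
  [-1,0,0,-0.05,0,0,0],
  [-1,0,0,-0.06,0,0,0],
  [-1,0,0,-0.06,0,0,0],
  [-1,0,0,0,0,0,0],
])

```text
time: 5.5
position: [0.4659, -0.3626, 0.2245]
tcp_rot: [0.005, 0.743, 0.669, -0.0]
ft_force: [-0.0, -0.6, -5.0]
width: 0.268
```

```bash
python3 - <<'E'
from h import *
s=status.get_state();print(s['position'],s['ft_force'],s['width'])
plan([(.543,-.0505,.215,-.103)],step=.052)
E
```

```text
[ 0.4659254  -0.36256385  0.22448077] [-0.04771754 -0.62901613 -4.99828998] 0.2678817893047893
[np.float64(0.045), np.float64(0.006), np.float64(0.001), np.float64(-0.0)]
[np.float64(0.045), np.float64(0.006), np.float64(0.001), np.float64(-0.0)]
[np.float64(0.045), np.float64(0.006), np.float64(0.001), np.float64(-0.0)]
[np.float64(0.045), np.float64(0.006), np.float64(0.001), np.float64(-0.0)]
[np.float64(0.045), np.float64(0.006), np.float64(0.001), np.float64(-0.0)]
[np.float64(0.045), np.float64(0.006), np.float64(0.001), np.float64(-0.0)]
[np.float64(0.045), np.float64(0.006), np.float64(0.001), np.float64(-0.0)]
--
```

Emit:
apply_moves([
  [-1,0.035,0.005,0,0,0,0],
  [-1,0.05,0.007,0,0,0,0],
  [-1,0.05,0.007,0,0,0,0],
  [-1,0.05,0.007,0,0,0,0],
  [-1,0.05,0.007,0,0,0,0],
])

```text
time: 6.12
position: [0.5194, -0.1278, 0.2172]
tcp_rot: [-0.003, 0.743, 0.669, -0.001]
ft_force: [0.8, -0.4, -3.6]
width: 0.271
```

Emit:
apply_moves([
  [-1,0.05,0.007,0,0,0,0],
  [-1,0.03,0.004,0.005,0,0,0],
  [-1,0,0,0,0,0,0],
  [-1,0,0,0,0,0,0],
])

```text
time: 6.62
position: [0.5393, -0.0519, 0.2134]
tcp_rot: [-0.002, 0.743, 0.67, -0.001]
ft_force: [0.1, 0.4, -3.3]
width: 0.275
```

```bash
python3 - <<'E'
from h import *
import json
s=status.get_state();i=camera('wrist');print(s['position'],R.from_quat(np.roll(s['tcp_rot'],-1)).as_matrix())
save(i,'w4.png',(100,80,400,305),2.6)
json.dump({k:list(s[k]) for k in('position','tcp_rot')},open('w4.json','w'))
E
```

```text
[ 0.53934311 -0.05185496  0.21337071] [[ 1.03393514e-01  9.94630705e-01 -4.42055311e-03]
 [ 9.94640527e-01 -1.03392261e-01  5.11672522e-04]
 [ 5.18742226e-05 -4.44976489e-03 -9.99990098e-01]]
```

View pics/w4.png

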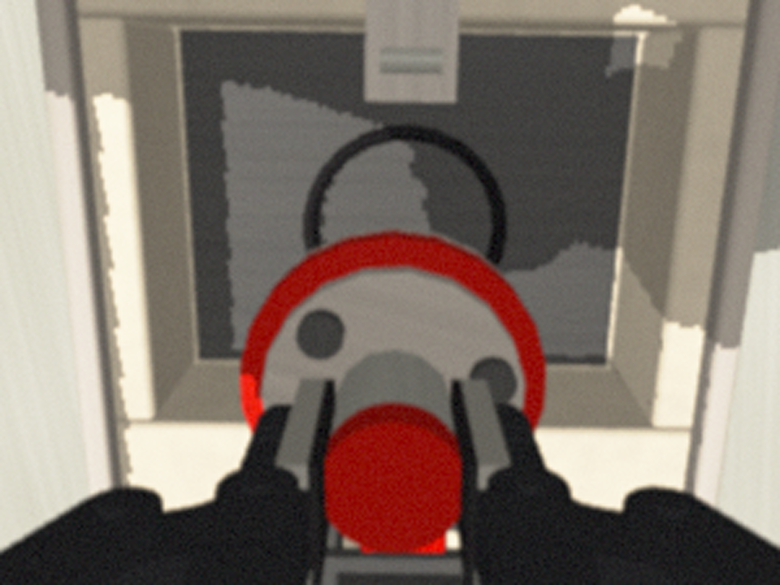

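The clamp hangs straight in the jaws, ring centre at about (394,380). The nest rim is centred at about (405,223), and the window's striker ends at (412,102).

```bash
python3 - <<'E'
from h import *
import json
s={k:np.array(v) for k,v in json.load(open('w4.json')).items()}
f=lambda u,v,z:ray('wrist',(100+u/2.6,80+v/2.6),z,s)
print('nest',f(405,223,.036),'w',f(303,223,.036)-f(507,223,.036))
zr=s['position'][2]-.0306+.02
print('clamp',f(394,378,zr),'w',f(242,378,zr)-f(546,378,zr),'top',f(394,232,zr),'neck',f(394,480,zr+.036))
print('striker',f(412,102,.096),'chamber floor/edges', f(181,30,.026),f(640,35,.026),f(605,364,.026),f(197,358,.026))
# clean ellipse check: project nest inner/outer circle at candidate
E
```

```text
nest [ 0.54329305 -0.04740541  0.036     ] w [-0.0863427   0.00885865  0.        ]
clamp [ 0.53889623 -0.046963    0.20277071] w [-0.06531672  0.00663778  0.        ] top [ 0.54218443 -0.01494231  0.20277071] neck [ 0.53858759 -0.050521    0.23877071]
striker [0.5500707  0.00517565 0.096     ] chamber floor/edges [0.45971647 0.04010332 0.026     ] [0.64674102 0.01875707 0.026     ] [ 0.62865481 -0.12487568  0.026     ] [ 0.44133323 -0.10283011  0.026     ]
```

```bash
python3 - <<'E'
from h import *
import json
from scipy.optimize import least_squares
s={k:np.array(v) for k,v in json.load(open('w4.json')).items()}
f=lambda u,v,z:ray('wrist',(100+u/2.6,80+v/2.6),z,s)
print('nest top',f(405,124,.036))
C=[(242,380),(546,380),(394,232),(546,366),(242,366)]
for z in (.185,.19,.195,.2):
    print(z,'clamp: left/right',f(242,375,z),f(546,375,z),'top',f(394,232,z))
im=camera('wrist')[80:305,100:400].astype(int)
m=((im[...,0]>90)&(im[...,1]<60)&(im[...,2]<60));ys,xs=np.nonzero(m);k=(ys<375/2.6)
P=np.c_[xs[k],ys[k]].astype(np.float32);h=cv2.convexHull(P)[:,0]*2.6
h=h[h[:,1]<360]
g=lambda q:[np.hypot(*(f(u,v,q[2])[:2]-q[:2]))-.035 for u,v in h]
o=least_squares(g,[.54,-.05,.195],x_scale=.01);print(o.x,np.std(o.fun),len(h))
d=(im.sum(2)<110);n,l,st_,c=cv2.connectedComponentsWithStats(d.astype(np.uint8))
for k in range(1,n):
    if st_[k,4]>200: print(st_[k],c[k]*2.6)
E
```

```text
nest top [ 0.54735448 -0.00624734  0.036     ]
0.185 clamp: left/right [ 0.50173327 -0.05002335  0.185     ] [ 0.57454634 -0.05742439  0.185     ] top [ 0.54176387 -0.01876503  0.185     ]
0.19 clamp: left/right [ 0.50302299 -0.04803309  0.19      ] [ 0.57370538 -0.05521757  0.19      ] top [ 0.5418822  -0.01768946  0.19      ]
0.195 clamp: left/right [ 0.5043127  -0.04604284  0.195     ] [ 0.57286442 -0.05301074  0.195     ] top [ 0.54200053 -0.01661389  0.195     ]
0.2 clamp: left/right [ 0.50560242 -0.04405258  0.2       ] [ 0.57202346 -0.05080392  0.2       ] top [ 0.54211886 -0.01553833  0.2       ]
[ 0.53788876 -0.05210613  0.19105872] 0.00019218026142778143 20
[143  48  51  53 403] [460.41935484 174.48387097]
[   0  147  128   78 4339] [190.81027887 529.07573174]
[ 174  147  126   78 4337] [591.16398432 528.25861194]
```

Emit:
apply_moves([
  [-1,0.0025,0.0043,0.03,0,0,0],
  [-1,0,0,0.045,0,0,0],
  [-1,0,0,0.04,0,0,0],
  [-1,0,0,0,0,0,0],
  [-1,0,0,0,0,0,0],
])

```text
time: 7.35
position: [0.5463, -0.0508, 0.1013]
tcp_rot: [0.001, 0.743, 0.669, 0.001]
ft_force: [-1.2, -0.1, -2.8]
width: 0.27
```

```bash
python3 - <<'E'
from h import *
import json
s=status.get_state();i=camera('wrist');print(s['position'],s['ft_force'],s['tcp_rot'])
save(i,'w5.png',(140,90,360,255),3.6)
json.dump({k:list(s[k]) for k in('position','tcp_rot')},open('w5.json','w'))
E
```

```text
[ 0.54634594 -0.05076236  0.10132651] [-1.20071043 -0.07055892 -2.79436344] [9.01671179e-04 7.43286848e-01 6.68972028e-01 5.22934951e-04]
```

View pics/w5.png

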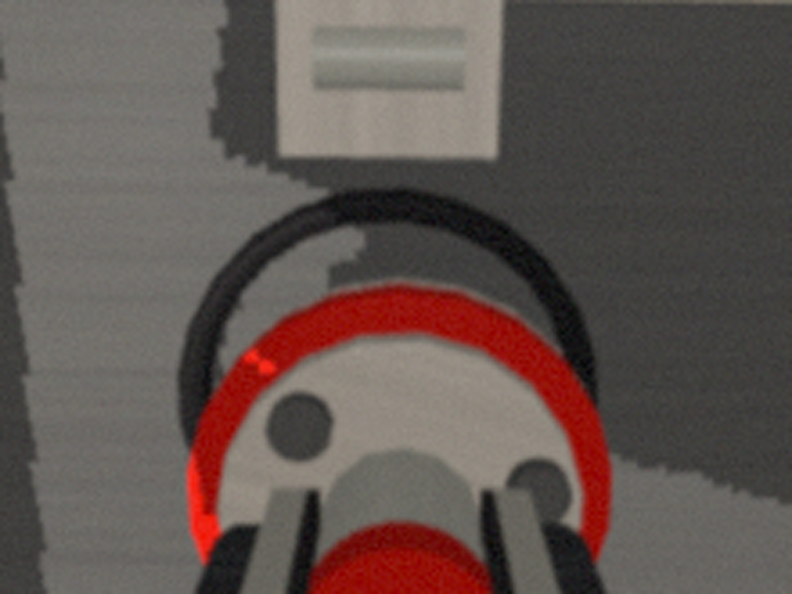

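The clamp is over the nest. The rim's outer edge runs (178,385), (388,188), (597,385), and the clamp ring's top is at (400,285) with sides at 187 and 611.

```bash
python3 - <<'E'
from h import *
import json
from scipy.optimize import least_squares
s={k:np.array(v) for k,v in json.load(open('w5.json')).items()}
f=lambda u,v,z:ray('wrist',(140+u/3.6,90+v/3.6),z,s)
b=cv2.cvtColor(cv2.imread('pics/w5.png'),cv2.COLOR_BGR2RGB).astype(int)
m=((b[...,0]>90)&(b[...,1]<60)&(b[...,2]<60));ys,xs=np.nonzero(m);k=ys<500
h=cv2.convexHull(np.c_[xs[k],ys[k]].astype(np.float32))[:,0];h=h[h[:,1]<470]
o=least_squares(lambda q:[np.hypot(*(f(u,v,q[2])[:2]-q[:2]))-.035 for u,v in h],[.54,-.05,.08],x_scale=.01)
print('clamp',o.x,np.std(o.fun))
# dark rim: fit outer edge by threshold
d=(b.sum(2)<120).astype(np.uint8);n,l,st,c=cv2.connectedComponentsWithStats(d)
for j in range(1,n):
    if st[j,4]>1500:print(st[j])
N=[(178,385),(388,188),(597,385),(186,330),(587,335),(240,243),(535,248)]
o2=least_squares(lambda q:[np.hypot(*(f(u,v,.036)[:2]-q[:2]))-q[2] for u,v in N],[.54,-.05,.043],x_scale=.01)
print('nest',o2.x,o2.fun*1e3)
print(s['position'])
E
```

```text
clamp [ 0.54523781 -0.0508001   0.08102978] 0.00015733137633036526
[  182   188   416   251 15107]
[ 289  493   30  101 1637]
[ 482  494   31  100 1625]
[ 544  524   59   70 2398]
[ 199  528   57   66 2287]
nest [ 0.54281507 -0.04897271  0.04312404] [-0.13778657 -0.01152862  0.2940771  -0.01634831 -0.23355268  0.21901755
 -0.11387846]
[ 0.54634594 -0.05076236  0.10132651]
```

Emit:
apply_moves([
  [-1,0.0015,-0.0026,0.01,0,0,0],
  [-1,0,0,0.01,0,0,0],
  [-1,0,0,0.006,0,0,0],
  [-1,0,0,0,0,0,0],
])

```text
time: 7.9
position: [0.5425, -0.0478, 0.0737]
tcp_rot: [-0.001, 0.743, 0.669, -0.0]
ft_force: [-0.8, 0.0, -3.2]
width: 0.274
```

Emit:
apply_moves([
  [-1,0,0,0.004,0,0,0],
  [-1,0,0,0.003,0,0,0],
  [-1,0,0,0.002,0,0,0],
  [-1,0,0,0,0,0,0],
])

```text
time: 8.4
position: [0.5428, -0.048, 0.0652]
tcp_rot: [-0.0, 0.743, 0.669, -0.0]
ft_force: [0.4, 0.6, -3.9]
width: 0.273
```

Emit:
apply_moves([
  [-1,0,0,0.002,0,0,0],
  [-1,0,0,0.002,0,0,0],
  [-1,0,0,0,0,0,0],
])

```text
time: 8.78
position: [0.5428, -0.048, 0.0611]
tcp_rot: [-0.0, 0.743, 0.669, -0.0]
ft_force: [-0.4, -0.4, -3.3]
width: 0.272
```

Emit:
apply_moves([
  [-1,0,0,0.0015,0,0,0],
  [-1,0,0,0.0015,0,0,0],
  [-1,0,0,0,0,0,0],
])

```text
time: 9.15
position: [0.5428, -0.048, 0.0582]
tcp_rot: [-0.0, 0.743, 0.669, -0.0]
ft_force: [0.2, -0.1, -3.8]
width: 0.27
```

Inside the nest with no contact force yet. Now the last millimetres.

Emit:
apply_moves([
  [-1,0,0,0.001,0,0,0],
  [-1,0,0,0,0,0,0],
])

```text
time: 9.4
position: [0.5429, -0.048, 0.0573]
tcp_rot: [-0.0, 0.743, 0.669, -0.0]
ft_force: [0.0, 0.2, -3.5]
width: 0.27
```

Emit:
apply_moves([
  [-1,0,0,0.001,0,0,0],
  [-1,0,0,0,0,0,0],
])

```text
time: 9.65
position: [0.543, -0.048, 0.0566]
tcp_rot: [0.0, 0.743, 0.669, 0.0]
ft_force: [-0.3, -0.5, 0.7]
width: 0.269
```

Emit:
apply_moves([
  [-0.1,0,0,0,0,0,0],
  [0.4,0,0,0,0,0,0],
  [0.4,0,0,0,0,0,0],
  [0.4,0,0,0,0,0,0],
])

```text
time: 10.15
position: [0.543, -0.048, 0.0564]
tcp_rot: [0.0, 0.743, 0.669, 0.0]
ft_force: [0.2, 0.5, -0.3]
width: 0.698
```

Emit:
apply_moves([
  [0.4,0,0,-0.015,0,0,0],
  [0.4,0,0,-0.03,0,0,0],
  [0.4,0,0,-0.05,0,0,0],
  [0.4,0,0,-0.05,0,0,0],
  [0.4,0,0,0,0,0,0],
])

```text
time: 10.78
position: [0.5459, -0.0488, 0.2066]
tcp_rot: [0.005, 0.743, 0.669, 0.003]
ft_force: [0.5, -0.1, -0.1]
width: 0.7
```

```bash
python3 - <<'E'
from h import *
import json
s=status.get_state();i=camera('wrist');print(s['position'],s['ft_force'])
save(i,'w6.png',(110,60,390,270),2.8)
json.dump({k:list(s[k]) for k in('position','tcp_rot')},open('w6.json','w'))
E
```

```text
[ 0.54587934 -0.04877238  0.20660144] [ 0.45923027 -0.13006376 -0.11804885]
```

View pics/w6.png

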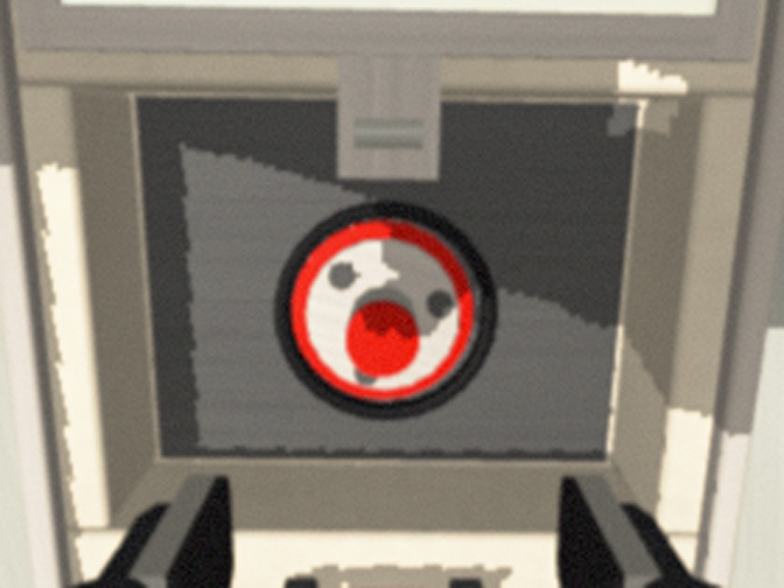

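The clamp sits flat in the nest: the red ring is inside the black rim all round, with the ring centre at about (382,310) and the rim centre at (385,310). Next I go behind the handle with the fingers shut.

Emit:
apply_moves([
  [-1,0.04,0,-0.005,0,0,0],
  [-1,0.06,0,0,0,0,0],
  [-1,0.06,0,0,0,0,0],
  [-1,0.06,-0.002,0,0,0,0],
  [-1,0.055,-0.002,0,0,0,0],
])

```text
time: 11.45
position: [0.5662, 0.2278, 0.2048]
tcp_rot: [-0.001, 0.743, 0.67, -0.001]
ft_force: [-0.0, -0.4, -0.3]
width: -0.001
```

Emit:
apply_moves([
  [-1,0.03,0,0,0,0,0],
  [-1,0,0,0,0,0,0],
  [-1,0,0,0,0,0,0],
])

```text
time: 11.82
position: [0.5697, 0.2549, 0.2052]
tcp_rot: [-0.0, 0.743, 0.669, -0.001]
ft_force: [-0.1, -0.8, 0.6]
width: -0.001
```

```bash
python3 - <<'E'
from h import *
s=status.get_state();i=camera('wrist');t=camera('top');print(s)
save(i,'w7a.png');save(t,'w7b.png',(110,100,366,292),2)
cv2.imwrite('pics/w7.png',cv2.resize(np.vstack([cv2.imread('pics/w7a.png'),cv2.imread('pics/w7b.png')]),None,fx=.78,fy=.78))
E
```

```text
{'time': 11.825, 'qpos': array([ 2.42233951e-01,  5.56519490e-01,  1.45928476e+00, -6.94648823e-04,
        1.12869367e+00,  3.46521658e-01]), 'qvel': array([-0.02324761, -0.00877274,  0.0010763 ,  0.00049184,  0.00078665,
        0.00088473]), 'joint_torque': array([ 7.96555895e-01, -4.46246731e+01, -1.71483958e+01,  4.23081382e-02,
       -1.83413547e-03, -7.52203096e-05]), 'position': array([0.56966267, 0.25490179, 0.20517075]), 'tcp_rot': array([-4.08304509e-04,  7.42899670e-01,  6.69401129e-01, -1.42893222e-03]), 'ft_force': array([-0.14576805, -0.78614207,  0.59993163]), 'torque': array([ 0.01152198, -0.04313068,  0.02280771]), 'width': -0.0011832482362706756}
```

View pics/w7.png

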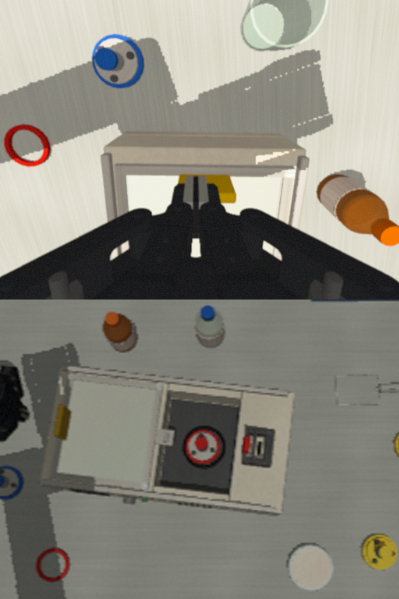

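The clamp is seated in the nest at (204,446) and the window is open. The yellow tab spans x = 180 to 235 in the wrist view, with its top edge at row 177, partly hidden by the shut fingers.

```bash
python3 - <<'E'
from h import *
s=status.get_state()
for p,z in(((180,177),.096),((235,177),.096),((180,177),.146),((232,177),.146),((235,201),.146)):
    print(p,z,ray('wrist',np.array(p)/.78,z,s))
for p in ((55,403),(69,407),(66,439),(54,437)):
    print('top',p,ray('top',np.array([p[0],p[1]-299.5])/.78/2+[110,100],.146))
E
```

```text
(180, 177) 0.096 [0.54622237 0.21746661 0.096     ]
(235, 177) 0.096 [0.61119812 0.21065276 0.096     ]
(180, 177) 0.146 [0.55221026 0.23865469 0.146     ]
(232, 177) 0.146 [0.60146172 0.23348981 0.146     ]
(235, 201) 0.146 [0.60283482 0.20770078 0.146     ]
top (55, 403) [0.60644272 0.21946765 0.146     ]
top (69, 407) [0.59879909 0.19283775 0.146     ]
top (66, 439) [0.5381285  0.19520582 0.146     ]
top (54, 437) [0.54185149 0.21765361 0.146     ]
```

Emit:
apply_moves([
  [-1,0,0.004,0.03,0,0,0],
  [-1,0,0,0.045,0,0,0],
  [-1,0,0,0.02,0,0,0],
  [-1,0,0,0,0,0,0],
])

```text
time: 12.42
position: [0.5733, 0.2536, 0.1095]
tcp_rot: [-0.001, 0.744, 0.669, -0.002]
ft_force: [0.4, 0.1, 0.7]
width: 0.001
```

Emit:
apply_moves([
  [-1,-0.01,0,0,0,0,0],
  [-1,-0.005,0,0,0,0,0],
  [-1,-0.005,0,0,0,0,0],
  [-1,-0.005,0,0,0,0,0],
  [-1,-0.005,0,0,0,0,0],
])

```text
time: 13.05
position: [0.5718, 0.2257, 0.1119]
tcp_rot: [0.0, 0.743, 0.669, 0.001]
ft_force: [-0.7, 1.7, 1.3]
width: -0.004
```

Emit:
apply_moves([
  [-1,-0.006,0,0,0,0,0],
  [-1,-0.008,0,0,0,0,0],
  [-1,-0.01,0,0,0,0,0],
  [-1,-0.01,0,0,0,0,0],
  [-1,-0.01,0,0,0,0,0],
])

```text
time: 13.68
position: [0.5665, 0.1811, 0.1113]
tcp_rot: [-0.0, 0.743, 0.669, -0.0]
ft_force: [-0.6, 3.3, 3.4]
width: 0.001
```

Emit:
apply_moves([
  [-1,-0.01,0,0,0,0,0],
  [-1,-0.012,0,0,0,0,0],
  [-1,-0.012,0,0,0,0,0],
  [-1,-0.012,0,0,0,0,0],
  [-1,-0.012,0,0,0,0,0],
])

```text
time: 14.3
position: [0.5598, 0.1236, 0.1111]
tcp_rot: [-0.001, 0.743, 0.669, -0.001]
ft_force: [-1.6, 5.1, 2.6]
width: -0.002
```

Emit:
apply_moves([
  [-1,-0.01,0,0,0,0,0],
  [-1,-0.008,0,0,0,0,0],
  [-1,-0.006,0,0,0,0,0],
  [-1,-0.004,0,0,0,0,0],
  [-1,-0.003,0,0,0,0,0],
])

```text
time: 14.92
position: [0.5563, 0.0932, 0.1111]
tcp_rot: [-0.001, 0.743, 0.669, -0.001]
ft_force: [-3.6, 6.7, 3.1]
width: -0.002
```

Emit:
apply_moves([
  [-1,-0.003,0,0,0,0,0],
  [-1,-0.003,0,0,0,0,0],
  [-1,-0.003,0,0,0,0,0],
])

```text
time: 15.3
position: [0.5553, 0.0844, 0.1111]
tcp_rot: [-0.001, 0.743, 0.669, -0.001]
ft_force: [-2.8, 7.1, 3.9]
width: -0.002
```

Emit:
apply_moves([
  [-1,-0.002,0,0,0,0,0],
  [-1,-0.002,0,0,0,0,0],
  [-1,-0.002,0,0,0,0,0],
])

```text
time: 15.68
position: [0.5547, 0.0798, 0.1111]
tcp_rot: [-0.002, 0.743, 0.669, 0.0]
ft_force: [-2.0, 11.1, 4.3]
width: -0.007
```

Emit:
apply_moves([
  [-1,-0.002,0,0,0,0,0],
  [-1,-0.002,0,0,0,0,0],
])

```text
time: 15.92
position: [0.5543, 0.076, 0.1111]
tcp_rot: [-0.002, 0.743, 0.669, 0.0]
ft_force: [-1.4, 9.5, 3.5]
width: -0.001
```

Emit:
apply_moves([
  [-1,-0.002,0,0,0,0,0],
  [-1,-0.001,0,0,0,0,0],
])

```text
time: 16.18
position: [0.5537, 0.0717, 0.1111]
tcp_rot: [-0.002, 0.743, 0.669, -0.001]
ft_force: [-3.0, 6.5, 3.6]
width: 0.001
```

Emit:
apply_moves([
  [-1,-0.001,0,0,0,0,0],
  [-1,-0.001,0,0,0,0,0],
])

```text
time: 16.42
position: [0.5544, 0.0685, 0.1109]
tcp_rot: [-0.0, 0.743, 0.67, -0.001]
ft_force: [-0.5, 0.2, 0.9]
width: 0.002
```

Emit:
apply_moves([
  [-1,-0.001,0,0,0,0,0],
  [-1,0,0,0,0,0,0],
])

```text
time: 16.68
position: [0.5547, 0.0681, 0.111]
tcp_rot: [-0.0, 0.743, 0.669, -0.0]
ft_force: [-1.4, 2.6, -0.3]
width: -0.001
```

Emit:
apply_moves([
  [-1,-0.001,0,0,0,0,0],
  [-1,0,0,0,0,0,0],
])

```text
time: 16.92
position: [0.5547, 0.068, 0.111]
tcp_rot: [-0.001, 0.743, 0.669, 0.0]
ft_force: [-0.9, 5.3, -1.1]
width: 0.001
```

Emit:
apply_moves([
  [-1,-0.001,0,0,0,0,0],
  [-1,0,0,0,0,0,0],
])

```text
time: 17.18
position: [0.5547, 0.0677, 0.111]
tcp_rot: [-0.001, 0.743, 0.669, 0.001]
ft_force: [-0.5, 7.6, -0.7]
width: 0.001
```

Emit:
apply_moves([
  [-1,-0.001,0,0,0,0,0],
  [-1,0,0,0,0,0,0],
])

```text
time: 17.42
position: [0.5546, 0.0673, 0.111]
tcp_rot: [-0.001, 0.743, 0.669, 0.001]
ft_force: [0.7, 9.3, -1.1]
width: 0.001
```

Emit:
apply_moves([
  [-1,-0.001,0,0,0,0,0],
  [-1,0,0,0,0,0,0],
])

```text
time: 17.68
position: [0.5546, 0.0668, 0.111]
tcp_rot: [-0.001, 0.743, 0.669, 0.001]
ft_force: [-0.0, 12.2, -1.3]
width: -0.001
```

Emit:
apply_moves([
  [-1,-0.001,0,0,0,0,0],
  [-1,0,0,0,0,0,0],
])

```text
time: 17.92
position: [0.5546, 0.0663, 0.1111]
tcp_rot: [-0.002, 0.743, 0.669, 0.002]
ft_force: [0.4, 14.0, -0.6]
width: -0.0
```

Emit:
apply_moves([
  [-1,-0.001,0,0,0,0,0],
  [-1,0,0,0,0,0,0],
])

```text
time: 18.18
position: [0.5545, 0.0659, 0.1111]
tcp_rot: [-0.002, 0.744, 0.669, 0.002]
ft_force: [1.0, 14.9, -1.2]
width: -0.002
```

Emit:
apply_moves([
  [-1,-0.001,0,0,0,0,0],
  [-1,0,0,0,0,0,0],
])

```text
time: 18.42
position: [0.5544, 0.0654, 0.1111]
tcp_rot: [-0.002, 0.744, 0.669, 0.002]
ft_force: [1.1, 17.6, -1.7]
width: 0.0
```

Emit:
apply_moves([
  [-1,-0.0005,0,0,0,0,0],
  [-1,0,0,0,0,0,0],
])

```text
time: 18.68
position: [0.5544, 0.0653, 0.1111]
tcp_rot: [-0.002, 0.744, 0.669, 0.003]
ft_force: [1.2, 16.9, -0.9]
width: 0.001
```

Pushed to about 17.6 N. Now I back off gently and rise clear.

Emit:
apply_moves([
  [-1,0.003,0,0,0,0,0],
  [-1,0.006,0,0,0,0,0],
  [-1,0.015,0,0,0,0,0],
  [-1,0.02,0,-0.01,0,0,0],
  [-1,0,0,-0.05,0,0,0],
])

```text
time: 19.3
position: [0.5571, 0.1064, 0.1698]
tcp_rot: [-0.002, 0.742, 0.67, -0.002]
ft_force: [0.1, 0.2, 0.1]
width: -0.005
```

Emit:
apply_moves([
  [-1,0.03,0,-0.05,0,0,0],
  [-1,0.05,0,-0.03,0,0,0],
  [-1,0.05,0,0,0,0,0],
  [-1,0.05,0,0,0,0,0],
  [-1,0,0,0,0,0,0],
])

```text
time: 19.92
position: [0.5773, 0.288, 0.2522]
tcp_rot: [0.0, 0.741, 0.671, 0.001]
ft_force: [-1.3, -0.7, 0.3]
width: -0.001
```

```bash
python3 - <<'E'
from h import *
s=status.get_state();print(s['time'],s['position'],s['ft_force'])
t=camera('top');save(t,'t8.png',(90,100,400,300),2.55)
E
```

```text
19.925 [0.57729619 0.28797291 0.25224315] [-1.25713016 -0.65257537  0.28948571]
```

View pics/t8.png

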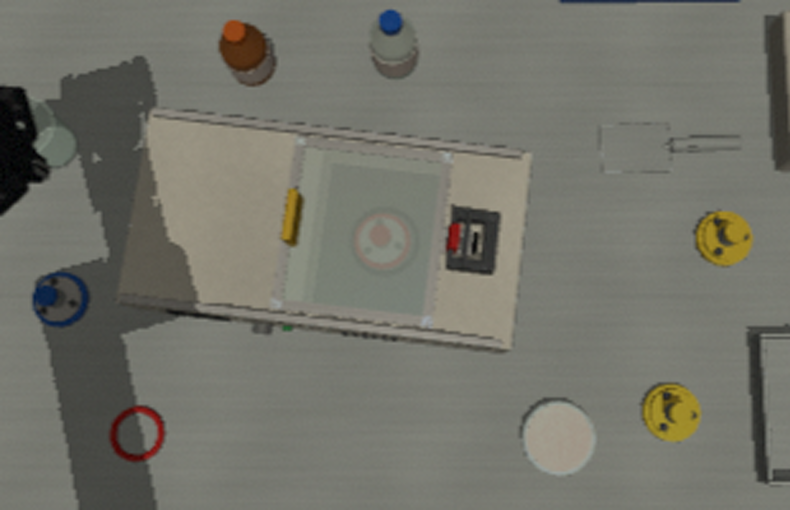

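The window covers the chamber and its striker is at the red pawl (455,237). It has stayed there more than a second after the arm let go. The clamp is in the nest at (383,240), and the blue clamp and the rest look undisturbed.

```bash
python3 -c "
from h import *
print(r.job_done(),status.get_state()['time'])"
```

```text
the job is handed in; nothing more can be done
the job is handed in; nothing more can be done
```

The red-ringed clamp is in the nest and released, the dryer's window is latched shut, and I have handed the job in at about 20 s on the robot's clock.

- **Clamp:** I gripped it by the neck and lowered it into the nest until it just touched the floor. The wrist force went from -3.5 to +0.7 N, at the height I expected for the floor. A wrist picture after release showed the red ring inside the rim all round.
- **Window:** I pushed it by the yellow handle. The force rose to about 11 N and eased, then dropped to nearly zero as the latch clicked. I pushed on into the buffer to 17.6 N, the highest reading I took and below the 25 N limit.
- **Last checks:** After I backed off, the final top picture, over a second later, showed the window still shut at the pawl and the clamp in the nest. The blue clamp and the other bench items in that picture looked undisturbed, and the arm was clear of everything.
- **Disagreement:** The top and wrist cameras differed by about 5 mm on the positions of the clamp and nest. The offset was about the same for both, so I aligned the clamp to the nest within single wrist pictures. No check failed.

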